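# Snap the slide boxes shut and stack them

## Robot

A 6-joint arm with a two-finger parallel gripper is mounted at the origin on a cart in front of the work surface, level with it; the furniture and walls round the work are solid. World frame = base frame: x ahead of the robot, y to its left, z up, the work surface at z = 0. Lengths are in m, angles in rad, forces in N, time in s.
With the tool pointing down it reaches from about 0.3 to 0.875 m from the base axis. Payload 6.4 kg.
Tool frame: the origin (TCP) lies midway between the tips of the shut fingers; the grasp point (between the pads) lies 19 mm behind it; z points along the fingers, y is the line along which they close (so a half turn about z gives the same grasp; the last joint's range is limited). The gripper opens to 85 mm and grips with 20 to 120 N. Pads are 22 mm wide; open, the fingers measure 114 mm over their backs; the gripper's body (76 mm by 85 mm) begins 54 mm behind the grasp point. The pads swing forward as they close: fully open they stand 13 mm farther back than shut.
Start: joints at [1.036, 0.181, 1.607, -0, 1.354, -0.206], TCP at [0.186, 0.544, 0.231] pointing down, gripper open.
Joint ranges: [-2.99, 2.99], [-0.89, 2.07], [0.3, 2.58], [-1.14, 4.28], [0, 2.63], [-3.12, 3.12]. Speed limits (rad/s): [2.57, 2.57, 3.01, 3.14, 3.14, 3.14].

## Interface

Orientations are given as a unit quaternion [w, x, y, z].
In Python, from bench import get_obs, camera, hand_in gives the robot as it stands.
- The arm moves only by the tool carry_out, never from a script. Its argument "plan" is a list that holds one entry, the list of rows, each a list of 7 numbers: the shift along the world's x, y, z in m, then the turn, a rotation vector about the world's x, y, z in rad, then the opening, from 0 (shut) to 1 (fully open). In form: [[[x, y, z, rx, ry, rz, hand], ...]]. A call has exactly 5 rows; each row is the pose to reach, as a shift and turn from the pose commanded when the call began; what a row does not reach only later rows make up. A row lasts 1/12 s, in which the tool goes at most 41.7 mm and 7.16 degrees, less where a joint would pass 70% of its speed; a pose out of reach is approached as far as the arm can. A call with a gripper value outside its range is refused whole. The fingers move at their own pace and stop on an object; the grip force is fixed at half the most. Time passes only in rows, so rows that repeat a pose let the fingers close, or fill a call up. It gives the time, the measured TCP pose, the force, the opening and the grip force at its end, in the units of the state.
- get_obs(): the state, without advancing time (a new reading comes with each control period).
- camera(name): name is "scene" or "top"; returns a dict with "pixels" (400x640x3 uint8, red, green, blue), "z_map" (400x640 float32, m along the optical axis (not along the pixel's ray), 0 where there is no reading), "camera_matrix" (3x3 intrinsics, pixels), "k1" (the pictures are not rectified: a ray, as slopes to the right and down, at radius r is drawn at 1 + k1 r^2 times it, then the intrinsics apply), "cam_to_world" (4x4, takes a point from camera to world coordinates). Camera axes: x right, y up, looking along -z (the intrinsics and any distortion apply to the point x, -y, -z); pixel columns grow to the right and rows downward; lengths in m; the calibration is good to about 2 mm. A picture is of the moment at which its call begins.
- hand_in(): hands the job in; it is judged then, once.
The state is a dict: "time_s": time; "q": joint angles; "dq": joint speeds; "joint_efforts": joint torques, N m; "eef_pos": TCP position; "eef_rot": TCP orientation; "wrist_force": force on the tool from outside, world axes, zero at the start; "torque": the same for the moment, N m; "opening": opening from 0.0 (shut) to 1.0 (fully open); "grasp_force": force on a finger pad.
Only numpy, scipy, OpenCV 4.12 (cv2) and the standard library are available. Lean on these libraries where they do the work, as an engineer would, in place of code of your own. Each camera call takes 0.05 s, during which the arm holds its last target. There are 200 camera calls.

## Task

Two of the three small grey slide boxes are open: the upper one of the column of two, and the one that stands alone on the desk. Press both lids down until their catches snap and hold them shut; then set the lone box gently and squarely on top of the column, its foot fully down inside the stacking lip of the lid below. Leave the column where it stands and the other things on the desk as they are.

Things in the scene. Friction and masses are not known exactly. Their poses are not given: they have to be found in the camera images.
- lone_box: Box to be stacked, alone on the desk, lid open: grey 12-place slide box, 88 mm deep (x) x 60 wide (y). Origin: centre of its underside, z up; -x is the front with the catch tongue (26 mm wide, 7 mm proud), +x the hinge side. Tapered foot z 0-3.5 mm (74x46 mm at the bottom, 78.5x50.5 on top), walls to z 22 mm, slides up to z 32 mm. About 160 g; grip across its width.
- lone_lid (a joint): The lone box's lid angle, rad; hinge line in the box frame at x +44, z 22 mm. 0 = snapped shut, grows as it opens, stop 1.9. Stiff hinge: stays where left. Shut, the lid takes z 22-38 mm. Lowered lightly it rests on its catch at about 0.08 (front edge 7 mm up); about 8 N straight down near the front edge snaps it to 0, where it holds.
- lone_lid_front (a point): point on the lid's outer flat top, inside the lip, 74 mm from the hinge on the centre line: where to press. Moves with the lid; its z axis is the outward normal of the lid's top. Box: lone_box.
- upper_box: Upper box of the column, same kind, size and frame as lone_box, lid open; it sits in the lip of foot_box. Any shut box: flat lid top at z 35 mm, ringed by a raised lip 3 mm wide, 3 mm high (inside 82x54 mm). The foot of the next box sits inside the lip, so stacked boxes stand 35 mm apart. 
- upper_lid (a joint): The upper box's lid angle, rad; hinge line in the box frame at x +44, z 22 mm. 0 = snapped shut, grows as it opens, stop 1.9. Stiff hinge: stays where left. Shut, the lid takes z 22-38 mm. Lowered lightly it rests on its catch at about 0.08 (front edge 7 mm up); about 8 N straight down near the front edge snaps it to 0, where it holds.
- upper_lid_front (a point): point on the lid's outer flat top, inside the lip, 74 mm from the hinge on the centre line: where to press. Moves with the lid; its z axis is the outward normal of the lid's top. Box: upper_box.
- foot_box: Lowest box of the column, on the desk; the same kind and frame, already shut.
- lens_tissue: Bystander: booklet of lens tissue, 72x100x9 mm, lying flat between the boxes
- tweezers: Bystander: steel tweezers, 126 mm long, lying in front of the boxes
- timer: Bystander: white bench timer, 66x70x18 mm, on its back, right of the boxes
- tally_counter: Bystander: chromed hand counter, 58x73x26 mm, right front
- pen_1: Bystander: white marker pen, 135 mm, right front

How it is judged:
By the outcome, as a careful person would: the job done as asked, in the order asked, and still so for the second after the job is handed in, with the robot touching nothing.
It also fails if it takes over 64 s, if anything falls off the work surface, if the arm or the gripper's body presses on something with over 40 N, if the wrist force passes 120 N, or if a joint passes its speed limit or range.

## Working session

There is one attempt and no reset: what is moved stays moved. The work goes in short steps, Python scripts to look and compute and a tool call to move; the robot and the scene stay as the last step left them, time stands still between calls to the robot, and variables do not carry over. Pictures are saved under pics/ and viewed, at most 10 in all, crops included, and the job is handed in when it is done.

Besides the shell and the picture viewer there is one more tool, called after ">>>" by a JSON object that holds its "op" and its "data". carry_out: Moves the arm, as the interface text tells. Its arguments: {"type":"object","properties":{"plan":{"type":"array","items":{"type":"array","items":{"type":"array","items":{"type":"number"}}}}},"required":["plan"]}

```bash
mkdir -p pics; cat > h.py <<'E'
import numpy as np, cv2
from bench import get_obs, camera, hand_in
def cloud(c):
    K=c["camera_matrix"];z=c["z_map"];H,W=z.shape
    u,v=np.meshgrid(np.arange(W),np.arange(H))
    p=cv2.undistortPoints(np.stack([u,v],-1).reshape(-1,1,2).astype(np.float64),K,np.array([c["k1"],0,0,0,0.])).reshape(H,W,2)
    P=np.stack([p[...,0]*z,-p[...,1]*z,-z,np.ones_like(z)],-1)@c["cam_to_world"].T
    P=P[...,:3].copy();P[z==0]=np.nan
    return P
E
python3 - <<'E'
from h import *
for n in ("scene","top"):
    c=camera(n);cv2.imwrite(f"pics/{n}0.png",c["pixels"][...,::-1]);np.savez(f"{n}0.npz",P=cloud(c),px=c["pixels"])
    print(n,c["cam_to_world"].round(3).tolist(),c["k1"])
print(get_obs())
E
```

```text
scene [[0.528, 0.376, -0.762, -0.482], [-0.849, 0.208, -0.486, -0.696], [-0.025, 0.903, 0.429, 0.61], [0.0, 0.0, 0.0, 1.0]] -0.05863370414502079
top [[-0.011, 0.998, -0.057, 0.379], [-1.0, -0.011, 0.002, -0.09], [0.001, 0.057, 0.998, 1.267], [0.0, 0.0, 0.0, 1.0]] -0.002415697321633609
{'time_s': 0.1, 'q': array([ 1.03569222e+00,  1.81467490e-01,  1.60786941e+00, -9.81010668e-06,
        1.35384211e+00, -2.06295152e-01]), 'dq': array([-0.00081355, -0.0010931 , -0.00154149,  0.00088023,  0.00136075,
        0.00120717]), 'joint_efforts': array([-4.41863212e-04, -4.45881236e+01, -3.52237558e+01, -2.46428854e-04,
        4.10334455e-03, -7.93781851e-05]), 'eef_pos': array([0.18540483, 0.5437702 , 0.2304925 ]), 'eef_rot': array([-2.82880148e-04,  1.63663771e-01,  9.86515859e-01, -7.41039147e-04]), 'wrist_force': array([0.59037341, 0.44729879, 0.15523875]), 'torque': array([0.00621571, 0.00355577, 0.03165979]), 'grasp_force': 0.0, 'opening': 1.000900403329944}
```

View pics/scene0.png

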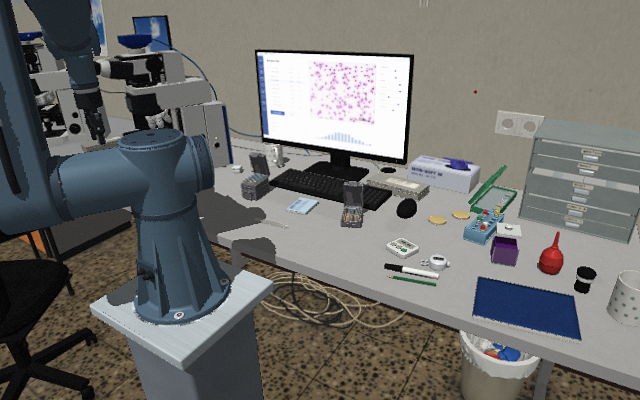

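View pics/top0.png

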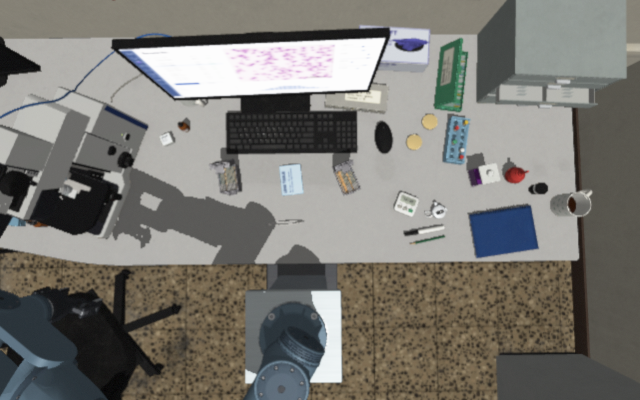

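The column is at about (227,177) in top and the lone box at (346,177). The keyboard lies just behind both. I'll enlarge the crops next.

```bash
python3 - <<'E'
from h import *
t=np.load("top0.npz");s=np.load("scene0.npz")
a=t["px"][145:215,195:265];b=t["px"][145:215,315:385]
c=s["px"][145:215,225:295];d=s["px"][170:240,315:385]
f=lambda i:cv2.resize(i,(300,300),interpolation=cv2.INTER_CUBIC)
cv2.imwrite("pics/crop1.png",np.vstack([np.hstack([f(a),f(b)]),np.hstack([f(c),f(d)])])[...,::-1])
P=t["P"]
for (u,v) in [(227,177),(346,177),(291,180),(405,205),(345,130),(400,170)]: print(u,v,P[v,u].round(4))
for nm,Q,sl in (("colT",t["P"],np.s_[145:215,200:260]),("loneT",t["P"],np.s_[145:215,318:375]),("colS",s["P"],np.s_[145:215,225:295]),("loneS",s["P"],np.s_[170:240,325:375])):
    q=Q[sl].reshape(-1,3);q=q[np.isfinite(q).all(1)]
    print(nm)
    h=q[q[:,2]>0.012]
    for lo in np.arange(0.01,0.18,0.01):
        k=q[(q[:,2]>=lo)&(q[:,2]<lo+.01)]
        if len(k)>3: print(lo.round(3),len(k),k[:,0].min().round(3),k[:,0].max().round(3),k[:,1].min().round(3),k[:,1].max().round(3))
E
```

```text
227 177 [0.5222 0.2061 0.06  ]
346 177 [ 0.5229 -0.1801  0.0172]
291 180 [0.516  0.0042 0.0061]
405 205 [ 0.4275 -0.3761  0.0108]
345 130 [ 0.6815 -0.1791  0.0172]
400 170 [ 0.546  -0.3635  0.0047]
colT
0.01 173 0.471 0.636 0.109 0.222
0.02 65 0.473 0.634 0.109 0.207
0.03 36 0.472 0.568 0.173 0.221
0.04 87 0.475 0.566 0.173 0.226
0.05 215 0.474 0.578 0.175 0.24
0.06 180 0.483 0.58 0.182 0.241
0.07 14 0.489 0.575 0.183 0.244
0.08 11 0.563 0.577 0.184 0.241
0.09 6 0.559 0.568 0.182 0.242
0.1 7 0.557 0.57 0.182 0.242
0.11 9 0.552 0.568 0.182 0.24
0.13 24 0.531 0.562 0.181 0.241
0.14 122 0.524 0.56 0.182 0.24
0.15 8 0.545 0.551 0.199 0.223
loneT
0.01 282 0.466 0.632 -0.223 -0.088
0.02 159 0.466 0.631 -0.222 -0.088
0.03 34 0.478 0.554 -0.211 -0.133
0.1 68 0.525 0.568 -0.196 -0.137
0.11 77 0.527 0.565 -0.186 -0.14
colS
0.01 334 0.468 0.942 0.003 0.531
0.02 390 0.47 0.877 0.107 0.545
0.03 155 0.469 0.858 0.151 0.576
0.04 138 0.474 0.834 0.169 0.58
0.05 166 0.471 0.823 0.17 0.498
0.06 242 0.472 0.841 0.172 0.499
0.07 113 0.49 0.836 0.176 0.5
0.08 100 0.554 0.824 0.18 0.501
0.09 71 0.552 0.801 0.177 0.495
0.1 40 0.553 0.769 0.177 0.246
0.11 51 0.546 0.77 0.18 0.24
0.12 40 0.54 0.57 0.175 0.239
0.13 22 0.541 0.564 0.178 0.24
0.14 55 0.524 0.559 0.18 0.24
0.15 12 0.539 0.553 0.194 0.226
loneS
0.01 585 0.461 0.907 -0.227 0.092
0.02 682 0.468 0.773 -0.229 0.04
0.03 166 0.477 0.826 -0.219 0.032
0.04 51 0.546 0.796 -0.197 -0.132
0.05 51 0.544 0.576 -0.198 -0.14
0.06 56 0.543 0.575 -0.198 -0.14
0.07 47 0.543 0.572 -0.198 -0.141
0.08 53 0.541 0.572 -0.199 -0.141
0.09 49 0.535 0.571 -0.198 -0.141
0.1 20 0.536 0.569 -0.2 -0.143
0.11 74 0.524 0.567 -0.197 -0.141
```

View pics/crop1.png

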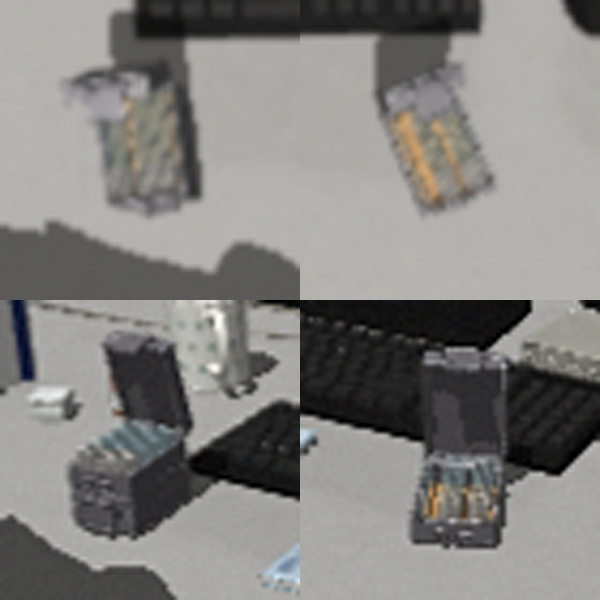

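```bash
cat > fit.py <<'E'
from h import *
from scipy.optimize import least_squares
def sd(p,lo,hi):
    c=(np.array(lo)+hi)/2;h=(np.array(hi)-lo)/2
    q=abs(p-c)-h
    return np.linalg.norm(np.maximum(q,0),axis=1)+np.minimum(q.max(1),0)
LID=[((-44,-30,33),(44,30,35)),((-44,-30,22),(44,-28,38)),((-44,28,22),(44,30,38)),((-44,-30,22),(-42,30,38)),((42,-30,22),(44,30,38)),((-51,-13,22),(-44,13,26))]
def sdf(p,th,nb):   # p in mm in frame of open box; nb boxes beneath
    d=[sd(p,(-44,-30,-35*nb+3.5),(44,30,22)),sd(p,(-39,-25,22),(39,25,32)),sd(p,(-51,-13,14),(-44,13,22))]
    r=p-np.array([44,0,22]);c,s=np.cos(th),np.sin(th)
    # undo opening: opened = (x c + z s, -x s + z c)
    q=np.c_[r[:,0]*c-r[:,2]*s,p[:,1],r[:,0]*s+r[:,2]*c]+[44,0,22]
    return np.min(d+[sd(q,np.array(a,float),np.array(b,float)) for a,b in LID],axis=0)
def loc(P,x,y,yaw,z):
    d=P*1000-np.array([x,y,z]);c,s=np.cos(yaw),np.sin(yaw)
    return np.c_[d[:,0]*c+d[:,1]*s,-d[:,0]*s+d[:,1]*c,d[:,2]]
def pts(P,cx,cy,zmax=.2,r=.075):
    q=P.reshape(-1,3);q=q[np.isfinite(q).all(1)]
    return q[(abs(q[:,0]-cx)<r)&(abs(q[:,1]-cy)<r)&(q[:,2]>.005)&(q[:,2]<zmax)]
def fit(P,x0,nb):
    q=pts(P,x0[0]/1000,x0[1]/1000)
    f=lambda v:sdf(loc(q,v[0],v[1],v[2],35*nb),v[3],nb)
    d=f(x0);
    for k in (15,8,6):
        q=q[abs(f(x0))<k] 
        x0=least_squares(f,x0,loss="soft_l1",f_scale=1.5,x_scale=[1,1,.02,.02]).x
    return x0,len(q),np.median(abs(f(x0)))
E
python3 - <<'E'
from fit import *
for n in("top","scene"):
    P=np.load(n+"0.npz")["P"]
    for nm,x0,nb in (("lone",(522,-175,.38,1.4),0),("col",(522,206,.1,1.4),1)):
        for th in(1.2,1.6): print(n,nm,fit(P,np.array(x0[:3]+(th,)),nb))
E
```

```text
top lone (array([ 5.18510216e+02, -1.79077778e+02,  3.53450353e-01,  1.33531008e+00]), 473, np.float64(1.877224272804078))
top lone (array([ 5.18446722e+02, -1.79058331e+02,  3.51828383e-01,  1.38213525e+00]), 385, np.float64(1.7756789680582727))
top col (array([5.20876347e+02, 2.08064261e+02, 1.16094474e-01, 1.27383759e+00]), 691, np.float64(1.268094274517285))
top col (array([5.20265583e+02, 2.08082608e+02, 1.16941236e-01, 1.35377426e+00]), 591, np.float64(1.220483590784589))
scene lone (array([ 5.16864853e+02, -1.86271918e+02,  3.87782773e-01,  1.42830602e+00]), 821, np.float64(1.0498175356204733))
scene lone (array([ 5.16338288e+02, -1.84220900e+02,  3.86144317e-01,  1.43160285e+00]), 652, np.float64(1.1504035407881208))
scene col (array([5.21083688e+02, 2.05750211e+02, 1.19743943e-01, 1.31313742e+00]), 916, np.float64(1.0910331170361847))
scene col (array([5.21083110e+02, 2.05793231e+02, 1.20789133e-01, 1.31841320e+00]), 820, np.float64(1.0854563714580436))
```

>>> {"op": "carry_out", "data": {"plan": [[[0.028,-0.022,0,0,0,0.08,0],[0.056,-0.044,0,0,0,0.16,0],[0.084,-0.065,0,0,0,0.24,0],[0.112,-0.087,0,0,0,0.32,0],[0.14,-0.109,0,0,0,0.4,0]]]}}

```text
time_s: 0.52
eef_pos: [0.3264, 0.434, 0.2309]
eef_rot: [-0.0, -0.038, 0.999, -0.0]
wrist_force: [0.2, 0.1, -0.3]
opening: 0.302
grasp_force: 0.0
```

>>> {"op": "carry_out", "data": {"plan": [[[0.028,-0.022,0,0,0,0.02,0],[0.056,-0.044,0,0,0,0.04,0],[0.084,-0.065,0,0,0,0.047,0],[0.112,-0.087,0,0,0,0.047,0],[0.14,-0.109,0,0,0,0.047,0]]]}}

```text
time_s: 0.93
eef_pos: [0.4666, 0.3248, 0.2309]
eef_rot: [-0.0, -0.059, 0.998, -0.0]
wrist_force: [0.8, 1.4, 0.5]
opening: -0.001
grasp_force: 0.0
```

>>> {"op": "carry_out", "data": {"plan": [[[0.028,-0.022,0,0,0,0,0],[0.056,-0.044,0,0,0,0,0],[0.084,-0.065,0,0,0,0,0],[0.112,-0.087,0,0,0,0,0],[0.14,-0.109,0,0,0,0,0]]]}}

```text
time_s: 1.35
eef_pos: [0.6066, 0.2159, 0.2307]
eef_rot: [-0.0, -0.059, 0.998, -0.0]
wrist_force: [0.3, -0.3, 0.6]
opening: -0.003
grasp_force: 0.0
```

```bash
cat > sweep.py <<'E'
import numpy as np,sys
x,y,yaw,z0=map(float,sys.argv[1:5])
H=np.array([x+44*np.cos(yaw),y+44*np.sin(yaw)]);u=np.array([np.cos(yaw),np.sin(yaw)])
for th in [1.7,1.5,1.4,1.3,1.2,1.1,1,.9,.8,.7,.6,.5,.4,.3,.2,.12,.08,.04,0]:
    s=-78*np.cos(th)+13*np.sin(th)+11;z=78*np.sin(th)+13*np.cos(th)+22+z0
    print(th,(H+u*s).round(1),round(z,1))
E
python3 sweep.py 521 207 .118 35
python3 - <<'E'
from h import *
o=get_obs();print(o["eef_pos"],o["eef_rot"],o["opening"],o["time_s"],o["wrist_force"])
c=camera("top");cv2.imwrite("pics/top1.png",c["pixels"][:,:,::-1]); P=cloud(c)
np.savez("top1.npz",P=P,px=c["pixels"])
E
```

```text
1.7 [598.4 216.2] 132.7
1.5 [583.  214.4] 135.7
1.4 [575.2 213.4] 136.1
1.3 [567.3 212.5] 135.6
1.2 [559.6 211.6] 134.4
1.1 [552.  210.7] 132.4
1 [544.6 209.8] 129.7
0.9 [537.6 209. ] 126.2
0.8 [530.9 208.2] 122.0
0.7 [524.7 207.4] 117.2
0.6 [519.  206.8] 111.8
0.5 [513.8 206.2] 105.8
0.4 [509.3 205.6] 99.3
0.3 [505.4 205.2] 92.5
0.2 [502.3 204.8] 85.2
0.12 [500.3 204.5] 79.2
0.08 [499.4 204.4] 76.2
0.04 [498.7 204.4] 73.1
0 [498.2 204.3] 70.0
[0.60655125 0.21586632 0.23069166] [-4.88697553e-04 -5.90432091e-02  9.98255308e-01 -2.41112598e-05] -0.0031970320682738525 1.35 [ 0.33559727 -0.31316462  0.64854045]
```

>>> {"op": "carry_out", "data": {"plan": [[[0,0,-0.03,0,0,0,0],[0,0,-0.06,0,0,0,0],[0,0,-0.085,0,0,0,0],[0,0,-0.095,0,0,0,0],[0,0,-0.095,0,0,0,0]]]}}

```text
time_s: 1.82
eef_pos: [0.6031, 0.2168, 0.1325]
eef_rot: [-0.003, -0.059, 0.998, -0.0]
wrist_force: [0.6, -0.0, 0.0]
opening: 0.001
grasp_force: 0.0
```

>>> {"op": "carry_out", "data": {"plan": [[[-0.012,-0.0012,0,0,0,0,0],[-0.022,-0.0023,0,0,0,0,0],[-0.031,-0.0035,0,0,0,0,0],[-0.039,-0.0045,-0.001,0,0,0,0],[-0.047,-0.0055,-0.002,0,0,0,0]]]}}

```text
time_s: 2.23
eef_pos: [0.5589, 0.2119, 0.1357]
eef_rot: [0.001, -0.059, 0.998, 0.0]
wrist_force: [0.3, 0.3, 0.2]
opening: -0.004
grasp_force: 0.1
```

>>> {"op": "carry_out", "data": {"plan": [[[-0.008,-0.001,-0.002,0,0,0,0],[-0.015,-0.002,-0.004,0,0,0,0],[-0.022,-0.0028,-0.008,0,0,0,0],[-0.029,-0.0035,-0.012,0,0,0,0],[-0.035,-0.004,-0.017,0,0,0,0]]]}}

```text
time_s: 2.65
eef_pos: [0.5229, 0.2076, 0.1169]
eef_rot: [-0.0, -0.059, 0.998, -0.0]
wrist_force: [0.9, 0.1, -0.1]
opening: 0.003
grasp_force: 0.1
```

>>> {"op": "carry_out", "data": {"plan": [[[-0.0057,-0.0006,-0.005,0,0,0,0],[-0.011,-0.0012,-0.011,0,0,0,0],[-0.0154,-0.0018,-0.018,0,0,0,0],[-0.019,-0.0022,-0.025,0,0,0,0],[-0.022,-0.0026,-0.032,0,0,0,0]]]}}

```text
time_s: 3.07
eef_pos: [0.5011, 0.2051, 0.0844]
eef_rot: [-0.0, -0.059, 0.998, -0.0]
wrist_force: [0.1, 0.0, 0.2]
opening: -0.003
grasp_force: 0.0
```

```bash
python3 - <<'E'
from h import *
print(get_obs()["eef_pos"],get_obs()["wrist_force"])
c=camera("scene");cv2.imwrite("pics/s2.png",cv2.resize(c["pixels"][100:240,190:390,::-1],None,fx=4,fy=4,interpolation=cv2.INTER_CUBIC))
E
```

```text
[0.50108083 0.20505548 0.08437766] [0.08142213 0.01172776 0.21457671]
```

View pics/s2.png

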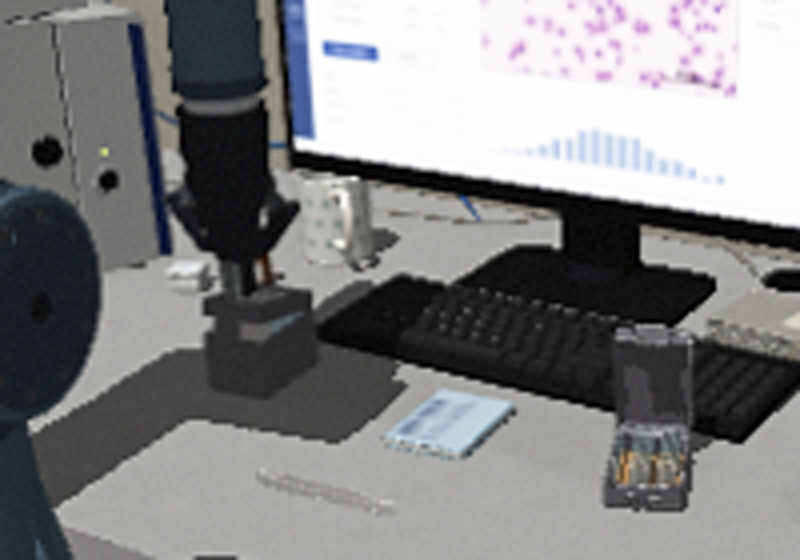

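The lid, at about (262,300), has followed the fingers and is nearly shut. The column has not moved. Now I press.

>>> {"op": "carry_out", "data": {"plan": [[[-0.001,0,-0.003,0,0,0,0],[-0.0015,0,-0.006,0,0,0,0],[-0.002,-0.0003,-0.008,0,0,0,0],[-0.0025,-0.0003,-0.01,0,0,0,0],[-0.003,-0.0003,-0.011,0,0,0,0]]]}}

```text
time_s: 3.53
eef_pos: [0.4995, 0.2048, 0.0751]
eef_rot: [0.001, -0.059, 0.998, -0.0]
wrist_force: [-1.8, -1.2, 10.1]
opening: -0.002
grasp_force: 5.1
```

>>> {"op": "carry_out", "data": {"plan": [[[-0.0002,0,-0.001,0,0,0,0],[-0.0004,0,-0.002,0,0,0,0],[-0.0005,0,-0.003,0,0,0,0],[-0.0005,0,-0.004,0,0,0,0],[-0.0005,0,-0.004,0,0,0,0]]]}}

```text
time_s: 3.95
eef_pos: [0.4985, 0.2048, 0.0706]
eef_rot: [0.0, -0.059, 0.998, 0.0]
wrist_force: [0.0, 0.2, 0.1]
opening: 0.002
grasp_force: 0.0
```

>>> {"op": "carry_out", "data": {"plan": [[[0,0,-0.0005,0,0,0,0],[0,0,-0.001,0,0,0,0],[0,0,-0.0015,0,0,0,0],[0,0,-0.0015,0,0,0,0],[0,0,-0.0015,0,0,0,0]]]}}

```text
time_s: 4.37
eef_pos: [0.4985, 0.2049, 0.0698]
eef_rot: [0.0, -0.059, 0.998, -0.0]
wrist_force: [-4.0, -0.9, 10.7]
opening: -0.005
grasp_force: 5.0
```

>>> {"op": "carry_out", "data": {"plan": [[[0,0,0.03,0,0,0,0],[0,0,0.06,0,0,0,0],[0,0,0.085,0,0,0.05,0],[0.005,-0.01,0.105,0,0,0.1,0],[0.01,-0.035,0.11,0,0,0.15,0]]]}}

```text
time_s: 4.78
eef_pos: [0.5103, 0.1718, 0.1829]
eef_rot: [0.003, -0.136, 0.991, 0.0]
wrist_force: [0.5, -0.3, 0.7]
opening: 0.002
grasp_force: 0.0
```

>>> {"op": "carry_out", "data": {"plan": [[[0.01,-0.034,0,0,0,0.05,0],[0.02,-0.068,0,0,0,0.1,0],[0.03,-0.102,0,0,0,0.1,0],[0.04,-0.136,0,0,0,0.1,0],[0.05,-0.17,0,0,0,0.1,0]]]}}

```text
time_s: 5.2
eef_pos: [0.5584, -0.0018, 0.1787]
eef_rot: [0.0, -0.183, 0.983, 0.0]
wrist_force: [0.7, -0.2, 0.1]
opening: -0.003
grasp_force: 0.0
```

>>> {"op": "carry_out", "data": {"plan": [[[0.01,-0.034,0,0,0,0,0],[0.02,-0.068,0,0,0,0,0],[0.03,-0.102,0,0,0,0,0],[0.036,-0.13,0,0,0,0,0],[0.039,-0.15,0,0,0,0,0]]]}}

```text
time_s: 5.62
eef_pos: [0.5976, -0.1533, 0.1784]
eef_rot: [0.0, -0.182, 0.983, -0.0]
wrist_force: [-0.1, 0.4, 0.5]
opening: -0.003
grasp_force: 0.0
```

```bash
python3 - <<'E'
from fit import *
o=get_obs();print(o["eef_pos"],o["eef_rot"])
for n in("top","scene"):
    c=camera(n);P=cloud(c);np.savez(n+"2.npz",P=P,px=c["pixels"])
    print(n,"col",fit(P,np.array([521,207,.118,0.0]),1))
P=np.load("scene2.npz")["P"]
q=np.vstack([pts(np.load("top0.npz")["P"],.518,-.181),pts(np.load("scene0.npz")["P"],.518,-.181)])
print(fit(q,np.array([517.5,-181,.37,1.4]),0))
E
python3 sweep.py 517.5 -181 .37 0
```

```text
[ 0.5976315  -0.15326216  0.17842994] [ 7.76495224e-05 -1.82138180e-01  9.83272889e-01 -3.20700550e-04]
top col (array([5.18806328e+02, 2.07501662e+02, 1.24852244e-01, 3.37288920e-02]), 691, np.float64(0.6406933010549771))
scene col (array([5.20099163e+02, 2.05298631e+02, 1.19661406e-01, 5.08835696e-02]), 651, np.float64(1.0949169862953454))
(array([ 5.15910304e+02, -1.82057283e+02,  3.73490611e-01,  1.40607943e+00]), 1284, np.float64(1.3592318133767627))
1.7 [ 590.2 -152.8] 97.7
1.5 [ 575.7 -158.4] 100.7
1.4 [ 568.4 -161.3] 101.1
1.3 [ 561.  -164.1] 100.6
1.2 [ 553.7 -167. ] 99.4
1.1 [ 546.6 -169.7] 97.4
1 [ 539.7 -172.4] 94.7
0.9 [ 533.1 -175. ] 91.2
0.8 [ 526.8 -177.4] 87.0
0.7 [ 521.  -179.7] 82.2
0.6 [ 515.6 -181.7] 76.8
0.5 [ 510.8 -183.6] 70.8
0.4 [ 506.5 -185.3] 64.3
0.3 [ 502.9 -186.7] 57.5
0.2 [ 499.9 -187.8] 50.2
0.12 [ 498.  -188.6] 44.2
0.08 [ 497.3 -188.9] 41.2
0.04 [ 496.6 -189.1] 38.1
0 [ 496.1 -189.3] 35.0
```

>>> {"op": "carry_out", "data": {"plan": [[[0,0,-0.03,0,0,0,0],[0,0,-0.055,0,0,0,0],[0,0,-0.072,0,0,0,0],[0,0,-0.077,0,0,0,0],[0,0,-0.077,0,0,0,0]]]}}

```text
time_s: 6.13
eef_pos: [0.5958, -0.1487, 0.0998]
eef_rot: [-0.002, -0.183, 0.983, 0.001]
wrist_force: [-0.6, -0.0, 0.7]
opening: 0.001
grasp_force: 0.0
```

>>> {"op": "carry_out", "data": {"plan": [[[-0.0146,-0.0035,0,0,0,0,0],[-0.0236,-0.0065,0,0,0,0,0],[-0.0316,-0.0095,0,0,0,0,0],[-0.0386,-0.012,-0.001,0,0,0,0],[-0.0456,-0.0147,-0.002,0,0,0,0]]]}}

```text
time_s: 6.55
eef_pos: [0.5516, -0.1654, 0.1008]
eef_rot: [0.001, -0.183, 0.983, -0.001]
wrist_force: [-0.6, -0.4, -0.3]
opening: -0.003
grasp_force: 0.1
```

>>> {"op": "carry_out", "data": {"plan": [[[-0.0064,-0.0025,-0.002,0,0,0,0],[-0.0133,-0.0048,-0.0045,0,0,0,0],[-0.02,-0.0074,-0.008,0,0,0,0],[-0.0262,-0.0098,-0.012,0,0,0,0],[-0.032,-0.012,-0.017,0,0,0,0]]]}}

```text
time_s: 6.97
eef_pos: [0.5189, -0.1772, 0.0824]
eef_rot: [-0.0, -0.183, 0.983, -0.0]
wrist_force: [-0.0, 0.1, 1.1]
opening: -0.002
grasp_force: 0.1
```

>>> {"op": "carry_out", "data": {"plan": [[[-0.0054,-0.002,-0.005,0,0,0,0],[-0.0102,-0.0039,-0.011,0,0,0,0],[-0.0145,-0.0056,-0.018,0,0,0,0],[-0.018,-0.007,-0.025,0,0,0,0],[-0.021,-0.008,-0.032,0,0,0,0]]]}}

```text
time_s: 7.38
eef_pos: [0.498, -0.185, 0.0499]
eef_rot: [-0.0, -0.183, 0.983, 0.0]
wrist_force: [-0.8, 0.4, -0.4]
opening: -0.001
grasp_force: 0.0
```

>>> {"op": "carry_out", "data": {"plan": [[[-0.001,-0.0003,-0.003,0,0,0,0],[-0.0015,-0.0006,-0.006,0,0,0,0],[-0.002,-0.0008,-0.008,0,0,0,0],[-0.0025,-0.001,-0.01,0,0,0,0],[-0.003,-0.001,-0.011,0,0,0,0]]]}}

```text
time_s: 7.8
eef_pos: [0.4962, -0.1861, 0.0401]
eef_rot: [0.001, -0.183, 0.983, -0.0]
wrist_force: [0.1, 1.5, 6.5]
opening: -0.002
grasp_force: 3.3
```

>>> {"op": "carry_out", "data": {"plan": [[[0,0,-0.001,0,0,0,0],[0,0,-0.002,0,0,0,0],[0,0,-0.003,0,0,0,0],[0,0,-0.004,0,0,0,0],[0,0,-0.004,0,0,0,0]]]}}

```text
time_s: 8.22
eef_pos: [0.4958, -0.186, 0.0362]
eef_rot: [0.0, -0.183, 0.983, -0.0]
wrist_force: [0.6, -0.1, 1.5]
opening: -0.0
grasp_force: 0.0
```

>>> {"op": "carry_out", "data": {"plan": [[[0,0,-0.0005,0,0,0,0],[0,0,-0.001,0,0,0,0],[0,0,-0.0015,0,0,0,0],[0,0,-0.0015,0,0,0,0],[0,0,-0.0015,0,0,0,0]]]}}

```text
time_s: 8.63
eef_pos: [0.4958, -0.1859, 0.0349]
eef_rot: [0.0, -0.183, 0.983, -0.0]
wrist_force: [-2.6, 1.0, 6.2]
opening: 0.002
grasp_force: 3.5
```

>>> {"op": "carry_out", "data": {"plan": [[[0,0,0.03,0,0,0,0],[0,0,0.065,0,0,0,0],[-0.01,0.02,0.1,0,0,0,0.5],[-0.02,0.05,0.125,0,0,0,1],[-0.04,0.08,0.14,0,0,0,1]]]}}

```text
time_s: 9.05
eef_pos: [0.4577, -0.1065, 0.1778]
eef_rot: [0.003, -0.182, 0.983, -0.002]
wrist_force: [0.1, 1.3, 0.8]
opening: 0.415
grasp_force: 0.0
```

>>> {"op": "carry_out", "data": {"plan": [[[-0.02,0.03,0,0,0,0,1],[-0.04,0.06,0,0,0,0,1],[-0.05,0.09,0,0,0,0,1],[-0.05,0.09,0,0,0,0,1],[-0.05,0.09,0,0,0,0,1]]]}}

```text
time_s: 9.47
eef_pos: [0.4052, -0.0147, 0.1744]
eef_rot: [0.0, -0.184, 0.983, -0.0]
wrist_force: [0.7, 0.3, -0.8]
opening: 0.999
grasp_force: 0.0
```

```bash
python3 - <<'E'
from fit import *
o=get_obs();print(o["eef_pos"],o["eef_rot"],o["opening"],o["time_s"])
f=lambda i:cv2.resize(i,(300,300),interpolation=cv2.INTER_CUBIC)
im=[]
for n in("top","scene"):
    c=camera(n);P=cloud(c);np.savez(n+"3.npz",P=P,px=c["pixels"]);p=c["pixels"]
    A,B=((145,195),(145,315)) if n=="top" else ((145,225),(170,315))
    im.append(np.hstack([f(p[A[0]:A[0]+70,A[1]:A[1]+70]),f(p[B[0]:B[0]+70,B[1]:B[1]+70])]))
    print(n,"col",fit(P,np.array([521,207,.118,0.0]),1))
    print(n,"lone",fit(P,np.array([516,-182,.37,0.0]),0))
    for x,y,z in((520,206,70),(516,-182,35)):
        q=pts(P,x/1000,y/1000);q=q[(q[:,2]*1000>z-7)];r=cv2.minAreaRect((q[:,:2]*1000).astype(np.float32));print(r,np.percentile(q[:,2],[5,50,95]))
cv2.imwrite("pics/c3.png",np.vstack(im)[...,::-1])
E
```

```text
[ 0.40521797 -0.01468997  0.17440688] [ 4.01836442e-04 -1.84498129e-01  9.82832754e-01 -2.38970858e-04] 0.999352240623249 9.4667
top col (array([5.18948454e+02, 2.07669997e+02, 1.16816343e-01, 2.15552931e-02]), 692, np.float64(0.614376298887251))
top lone (array([ 5.14212010e+02, -1.81727975e+02,  3.88044358e-01,  2.00974979e-02]), 541, np.float64(0.6599555458318207))
((517.9738159179688, 207.31411743164062), (94.48165130615234, 60.555389404296875), 7.614195823669434) [0.06439085 0.06857365 0.07297098]
((512.4286499023438, -182.4803466796875), (95.21824645996094, 60.30684280395508), 22.250873565673828) [0.0297399  0.03353797 0.0376248 ]
scene col (array([5.20615656e+02, 2.05631062e+02, 1.31890315e-01, 4.77223022e-02]), 649, np.float64(0.9605374933559148))
scene lone (array([ 5.15684047e+02, -1.84417828e+02,  3.82814354e-01,  4.87796638e-02]), 457, np.float64(0.7378848477039952))
((516.9306030273438, 203.43377685546875), (101.58548736572266, 63.16067123413086), 7.258214950561523) [0.06495178 0.07161502 0.07496673]
((512.0635986328125, -186.22494506835938), (104.10035705566406, 59.72469711303711), 21.42388153076172) [0.03035215 0.03620496 0.03910755]
```

View pics/c3.png

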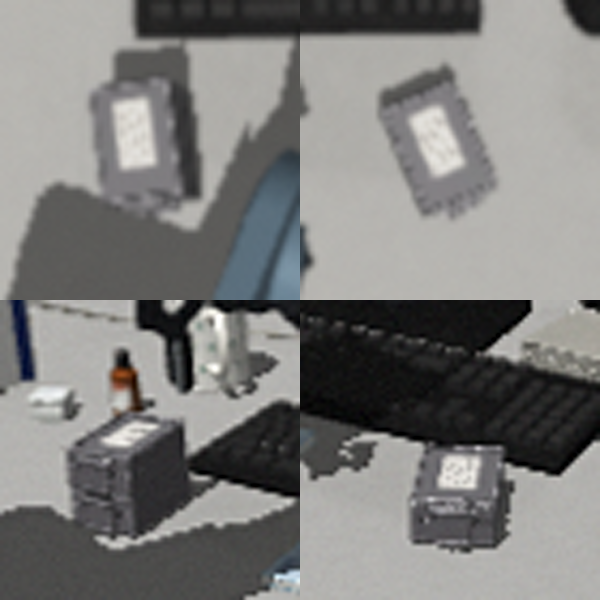

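>>> {"op": "carry_out", "data": {"plan": [[[0.022,-0.0335,0,0,0,0.005,1],[0.044,-0.067,0,0,0,0.01,1],[0.066,-0.1,0,0,0,0.014,1],[0.088,-0.1335,0,0,0,0.014,1],[0.1097,-0.1667,0,0,0,0.014,1]]]}}

```text
time_s: 9.98
eef_pos: [0.5163, -0.1861, 0.1737]
eef_rot: [-0.0, -0.189, 0.982, -0.0]
wrist_force: [0.5, 0.9, 1.0]
opening: 0.995
grasp_force: 0.0
```

>>> {"op": "carry_out", "data": {"plan": [[[0,0,-0.01,0,0,0,1],[0,0,-0.04,0,0,0,1],[0,0,-0.07,0,0,0,1],[0,0,-0.1,0,0,0,1],[0,0,-0.12,0,0,0,1]]]}}

```text
time_s: 10.4
eef_pos: [0.5137, -0.1832, 0.0507]
eef_rot: [-0.001, -0.189, 0.982, 0.001]
wrist_force: [-0.1, 0.9, -0.1]
opening: 0.997
grasp_force: 0.0
```

>>> {"op": "carry_out", "data": {"plan": [[[0,0,-0.012,0,0,0,1],[0,0,-0.024,0,0,0,1],[0,0,-0.036,0,0,0,1],[0,0,-0.046,0,0,0,1],[0,0,-0.0505,0,0,0,1]]]}}

```text
time_s: 10.82
eef_pos: [0.5151, -0.1827, 0.0028]
eef_rot: [-0.0, -0.19, 0.982, 0.0]
wrist_force: [-0.2, 0.2, -0.3]
opening: 1.002
grasp_force: 0.0
```

>>> {"op": "carry_out", "data": {"plan": [[[0,0,0,0,0,0,1],[0,0,0,0,0,0,0.8],[0,0,0,0,0,0,0.74],[0,0,0,0,0,0,0.72],[0,0,0,0,0,0,0.7]]]}}

```text
time_s: 11.23
eef_pos: [0.5161, -0.1831, 0.0048]
eef_rot: [0.001, -0.19, 0.982, -0.001]
wrist_force: [0.0, -0.6, 3.1]
opening: 0.703
grasp_force: 7.2
```

>>> {"op": "carry_out", "data": {"plan": [[[0,0,0,0,0,0,0.85],[0,0,0,0,0,0,0.85],[0,0,0.003,0,0,0,0.85],[0,0,0.006,0,0,0,0.85],[0,0,0.006,0,0,0,0.85]]]}}

```text
time_s: 11.65
eef_pos: [0.5156, -0.1828, 0.0105]
eef_rot: [0.0, -0.19, 0.982, -0.0]
wrist_force: [0.6, 0.1, -0.4]
opening: 0.853
grasp_force: 0.0
```

```bash
python3 - <<'E'
from fit import *
o=get_obs();print(o["eef_pos"],o["wrist_force"],o["opening"])
c=camera("scene");P=cloud(c);p=c["pixels"]
cv2.imwrite("pics/g4.png",cv2.resize(p[160:240,305:395,::-1],None,fx=7,fy=7,interpolation=cv2.INTER_CUBIC))
print(fit(P,np.array([515.7,-184.4,.383,0.05]),0))
E
```

```text
[ 0.51564201 -0.18277579  0.01048425] [ 0.60937348  0.05501001 -0.40866572] 0.8526937614055674
(array([ 5.14422967e+02, -1.83351121e+02,  3.85138000e-01,  4.97488107e-02]), 466, np.float64(0.7089140229030022))
```

View pics/g4.png

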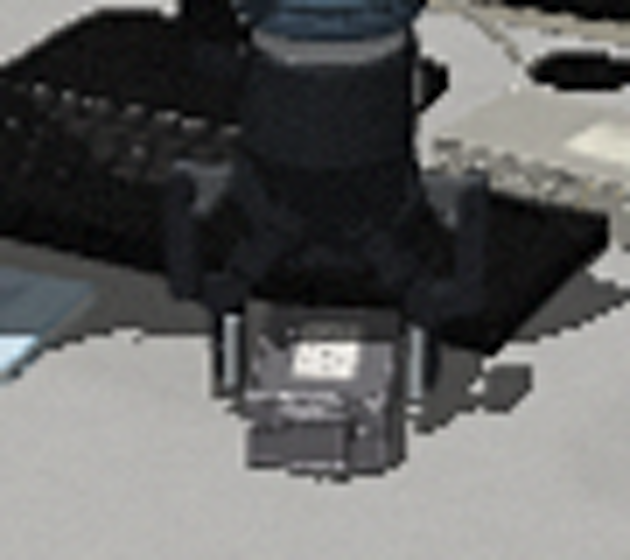

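The box sits squarely between the fingers, its lid shut, the pads level with its sides. Now I close fully and lift.

>>> {"op": "carry_out", "data": {"plan": [[[0,0,0,0,0,0,0.78],[0,0,0,0,0,0,0.74],[0,0,0,0,0,0,0.7],[0,0,0,0,0,0,0.6],[0,0,0,0,0,0,0.5]]]}}

```text
time_s: 12.12
eef_pos: [0.5153, -0.1827, 0.01]
eef_rot: [0.0, -0.19, 0.982, -0.0]
wrist_force: [-1.4, -0.3, 3.7]
opening: 0.687
grasp_force: 64.4
```

>>> {"op": "carry_out", "data": {"plan": [[[0,0,0,0,0,0,0.5],[0,0,0,0,0,0,0.5],[0,0,0.005,0,0,0,0.5],[0,0,0.012,0,0,0,0.5],[0,0,0.02,0,0,0,0.5]]]}}

```text
time_s: 12.53
eef_pos: [0.5148, -0.1822, 0.0298]
eef_rot: [-0.0, -0.19, 0.982, 0.0]
wrist_force: [-0.7, 0.4, -1.8]
opening: 0.688
grasp_force: 64.6
```

```bash
python3 - <<'E'
from fit import *
o=get_obs();print(o["eef_pos"],o["eef_rot"],o["wrist_force"],o["opening"],o["grasp_force"])
c=camera("scene");P=cloud(c)
P[...,2]-=0.020
print(fit(P,np.array([515,-183.4,.383,0.05]),0))
E
```

```text
[ 0.51479239 -0.18221135  0.02979788] [-4.53172606e-04 -1.89929875e-01  9.81797432e-01  4.88824653e-04] [-0.72629995  0.35629115 -1.80579184] 0.6875141999446751 64.61875833570957
(array([ 5.14473819e+02, -1.83641178e+02,  3.72966469e-01,  4.64906525e-02]), 477, np.float64(0.7611912068901177))
```

>>> {"op": "carry_out", "data": {"plan": [[[0,0,0.015,0,0,0,0.5],[0,0,0.04,0,0,0,0.5],[0,0,0.065,0,0,0,0.5],[0,0.008,0.088,0,0,0,0.5],[0,0.024,0.1,0,0,0,0.5]]]}}

```text
time_s: 13.0
eef_pos: [0.517, -0.1605, 0.1335]
eef_rot: [0.002, -0.189, 0.982, -0.002]
wrist_force: [1.0, -0.0, -1.3]
opening: 0.689
grasp_force: 64.9
```

>>> {"op": "carry_out", "data": {"plan": [[[0,0.026,0,0,0,-0.04,0.5],[0,0.052,0,0,0,-0.08,0.5],[0.001,0.078,0,0,0,-0.12,0.5],[0.002,0.104,0,0,0,-0.16,0.5],[0.003,0.13,0,0,0,-0.2,0.5]]]}}

```text
time_s: 13.42
eef_pos: [0.5183, -0.0274, 0.1304]
eef_rot: [0.0, -0.09, 0.996, -0.0]
wrist_force: [0.7, 1.1, -1.2]
opening: 0.691
grasp_force: 64.9
```

>>> {"op": "carry_out", "data": {"plan": [[[0,0.026,0,0,0,-0.02,0.5],[0,0.052,0,0,0,-0.04,0.5],[0.001,0.078,0,0,0,-0.06,0.5],[0.002,0.104,0,0,0,-0.063,0.5],[0.003,0.13,0,0,0,-0.063,0.5]]]}}

```text
time_s: 13.83
eef_pos: [0.5212, 0.1028, 0.1303]
eef_rot: [0.0, -0.059, 0.998, -0.0]
wrist_force: [0.3, -0.4, -1.3]
opening: 0.692
grasp_force: 64.8
```

>>> {"op": "carry_out", "data": {"plan": [[[0,0.026,0,0,0,0,0.5],[0,0.052,0,0,0,0,0.5],[0,0.076,0,0,0,0,0.5],[0.0004,0.094,0,0,0,0,0.5],[0.0004,0.105,0,0,0,0,0.5]]]}}

```text
time_s: 14.25
eef_pos: [0.5215, 0.2085, 0.1302]
eef_rot: [0.0, -0.06, 0.998, 0.0]
wrist_force: [-0.1, -0.1, -1.4]
opening: 0.691
grasp_force: 64.9
```

>>> {"op": "carry_out", "data": {"plan": [[[0,0,-0.008,0,0,0,0.5],[0,0,-0.016,0,0,0,0.5],[0,0,-0.022,0,0,0,0.5],[0,0,-0.025,0,0,0,0.5],[0,0,-0.025,0,0,0,0.5]]]}}

```text
time_s: 14.67
eef_pos: [0.5208, 0.2052, 0.1032]
eef_rot: [-0.001, -0.059, 0.998, -0.0]
wrist_force: [1.0, -0.0, -1.4]
opening: 0.688
grasp_force: 64.9
```

```bash
python3 - <<'E'
from fit import *
o=get_obs();print(o["eef_pos"],o["eef_rot"],o["wrist_force"],o["opening"],o["grasp_force"])
c=camera("scene");P=cloud(c);np.savez("scene5.npz",P=P)
cv2.imwrite("pics/p5.png",cv2.resize(c["pixels"][110:220,200:320,::-1],None,fx=5,fy=5,interpolation=cv2.INTER_CUBIC))
# lower column: only points below z .07 ; held box: shift down by .095, keep z>0
def ft(Q,x0,nb):
    return fit(Q,np.array(x0),nb)
Q=P.copy();Q[P[...,2]>.072]=np.nan;print("col",ft(Q,[520.6,205.6,.122,.0],1))
Q=P.copy();Q[...,2]-=.095;Q[Q[...,2]<-.002]=np.nan;print("held",ft(Q,[520.6,205.6,.122,.0],0))
E
```

```text
[0.52083204 0.20517437 0.10324967] [-1.35258290e-03 -5.88226907e-02  9.98267503e-01 -2.33412089e-04] [ 1.02124313 -0.01060399 -1.4397298 ] 0.6878335435091042 64.9129443615675
col (array([5.20236902e+02, 2.05577859e+02, 1.23571851e-01, 3.32496218e-02]), 535, np.float64(1.0529050607023933))
held (array([5.19345720e+02, 2.04899879e+02, 1.24424263e-01, 4.17138901e-02]), 374, np.float64(0.8221363444616827))
```

View pics/p5.png

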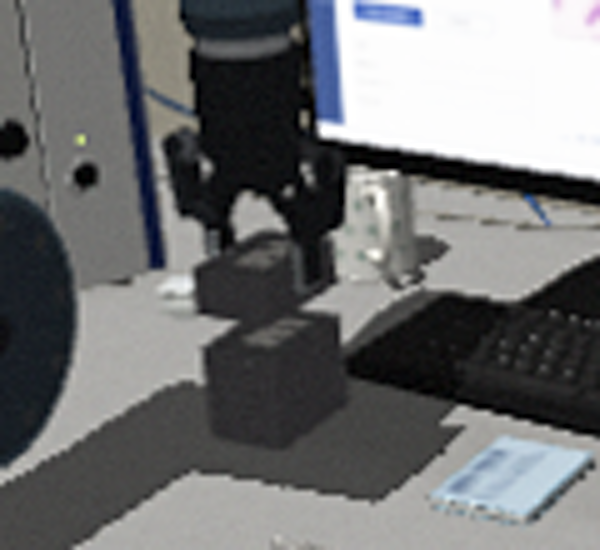

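The held box is parallel over the column and offset by less than 1 mm by the fits. Lowering it.

>>> {"op": "carry_out", "data": {"plan": [[[0.0003,0,-0.005,0,0,0,0.5],[0.0005,0,-0.01,0,0,0,0.5],[0.0005,0,-0.014,0,0,0,0.5],[0.0005,0,-0.018,0,0,0,0.5],[0.0005,0,-0.02,0,0,0,0.5]]]}}

```text
time_s: 15.13
eef_pos: [0.5217, 0.2063, 0.084]
eef_rot: [-0.0, -0.06, 0.998, -0.0]
wrist_force: [-0.1, -0.6, -0.8]
opening: 0.69
grasp_force: 64.9
```

>>> {"op": "carry_out", "data": {"plan": [[[0,0,-0.001,0,0,0,0.5],[0,0,-0.002,0,0,0,0.5],[0,0,-0.003,0,0,0,0.5],[0,0,-0.0035,0,0,0,0.5],[0,0,-0.0035,0,0,0,0.5]]]}}

```text
time_s: 15.55
eef_pos: [0.5222, 0.2065, 0.0813]
eef_rot: [0.0, -0.06, 0.998, 0.0]
wrist_force: [0.5, -0.4, -1.5]
opening: 0.688
grasp_force: 64.9
```

>>> {"op": "carry_out", "data": {"plan": [[[0,0,-0.0005,0,0,0,0.5],[0,0,-0.001,0,0,0,0.5],[0,0,-0.0015,0,0,0,0.5],[0,0,-0.0015,0,0,0,0.5],[0,0,-0.0015,0,0,0,0.5]]]}}

```text
time_s: 15.97
eef_pos: [0.5223, 0.2064, 0.08]
eef_rot: [0.0, -0.06, 0.998, -0.0]
wrist_force: [-0.9, -0.8, 0.9]
opening: 0.691
grasp_force: 65.2
```

Contact is light, at the height expected for seating. One more small step, then release.

>>> {"op": "carry_out", "data": {"plan": [[[0,0,-0.0004,0,0,0,0.5],[0,0,-0.0006,0,0,0,0.5],[0,0,-0.0006,0,0,0,0.5],[0,0,-0.0006,0,0,0,0.5],[0,0,-0.0006,0,0,0,0.5]]]}}

```text
time_s: 16.38
eef_pos: [0.5223, 0.2065, 0.0799]
eef_rot: [0.0, -0.06, 0.998, -0.0]
wrist_force: [-2.6, -0.6, 6.1]
opening: 0.69
grasp_force: 65.7
```

```bash
python3 - <<'E'
from fit import *
o=get_obs();print(o["eef_pos"],o["wrist_force"],o["torque"])
P=cloud(camera("scene"))
print("stack",fit(P,np.array([520.6,205.6,.122,.0]),2))
E
```

```text
[0.5223404  0.20647126 0.07993276] [-2.57902103 -0.62969474  6.13078799] [-0.12490957  0.35245824 -0.01047442]
stack (array([5.20061140e+02, 2.05734760e+02, 1.24002253e-01, 6.66732165e-02]), 865, np.float64(1.2209488968648117))
```

>>> {"op": "carry_out", "data": {"plan": [[[0,0,0.0006,0,0,0,0.66],[0,0,0.0006,0,0,0,0.7],[0,0,0.0006,0,0,0,0.75],[0,0,0.0006,0,0,0,0.82],[0,0,0.0006,0,0,0,0.9]]]}}

```text
time_s: 16.85
eef_pos: [0.5222, 0.2064, 0.0797]
eef_rot: [0.0, -0.06, 0.998, 0.0]
wrist_force: [-0.1, -0.5, 0.6]
opening: 0.901
grasp_force: 0.0
```

>>> {"op": "carry_out", "data": {"plan": [[[0,0,0,0,0,0,0.92],[0,0,0.005,0,0,0,0.92],[0,0,0.02,0,0,0,0.92],[0,0,0.045,0,0,0,0.92],[0,0,0.075,0,0,0,0.92]]]}}

```text
time_s: 17.27
eef_pos: [0.5207, 0.2062, 0.1541]
eef_rot: [-0.002, -0.06, 0.998, -0.0]
wrist_force: [-0.2, 1.0, -0.5]
opening: 0.92
grasp_force: 0.0
```

>>> {"op": "carry_out", "data": {"plan": [[[0,0,0.03,0,0,0,0.92],[-0.01,-0.02,0.05,0,0,0,0.92],[-0.03,-0.05,0.05,0,0,0,0.92],[-0.05,-0.085,0.05,0,0,0,0.92],[-0.07,-0.12,0.05,0,0,0,0.92]]]}}

```text
time_s: 17.68
eef_pos: [0.4515, 0.0857, 0.2056]
eef_rot: [0.001, -0.06, 0.998, -0.0]
wrist_force: [0.3, -1.7, -0.5]
opening: 0.92
grasp_force: 0.0
```

>>> {"op": "carry_out", "data": {"plan": [[[-0.02,-0.03,0,0,0,0,0.92],[-0.04,-0.06,0,0,0,0,0.92],[-0.04,-0.08,0,0,0,0,0.92],[-0.04,-0.08,0,0,0,0,0.92],[-0.04,-0.08,0,0,0,0,0.92]]]}}

```text
time_s: 18.1
eef_pos: [0.4124, 0.0056, 0.2054]
eef_rot: [0.001, -0.058, 0.998, -0.0]
wrist_force: [0.1, -0.0, 0.3]
opening: 0.917
grasp_force: 0.0
```

```bash
python3 - <<'E'
from fit import *
o=get_obs();print(o["eef_pos"],o["wrist_force"],o["time_s"])
f=lambda i:cv2.resize(i,(400,400),interpolation=cv2.INTER_CUBIC);im=[]
for n,A in(("top",(140,190)),("scene",(135,220))):
    c=camera(n);P=cloud(c);im.append(f(c["pixels"][A[0]:A[0]+70,A[1]:A[1]+70]))
    print(n,fit(P,np.array([520.,206,.122,.0]),2))
    for lo,hi in((.01,.06),(.078,.1)):
        Q=P.copy();Q[(P[...,2]<lo)|(P[...,2]>hi)]=np.nan
        print("  band",lo,fit(Q,np.array([520.,206,.122,.0]),2)[:2])
    q=pts(P,.52,.206);q=q[q[:,2]>.09];l=loc(q,520,206,.122,70);m=(abs(l[:,0])<38)&(abs(l[:,1])<24)
    print("  plane",np.linalg.lstsq(np.c_[l[m][:,:2],np.ones(m.sum())],l[m][:,2],rcond=None)[0].round(4))
    if n=="top": P0=np.load("top3.npz")["P"]
    else: P0=np.load("scene3.npz")["P"]
    q=pts(P0,.52,.206);q=q[q[:,2]>.055];l=loc(q,520,206,.122,35);m=(abs(l[:,0])<38)&(abs(l[:,1])<24)&(l[:,2]>28)
    print("  before",np.linalg.lstsq(np.c_[l[m][:,:2],np.ones(m.sum())],l[m][:,2],rcond=None)[0].round(4))
cv2.imwrite("pics/f6.png",np.hstack(im)[...,::-1])
E
```

```text
[0.41238705 0.00564067 0.2054464 ] [ 0.1224999  -0.04317018  0.3449488 ] 18.1
top (array([5.19095691e+02, 2.07985052e+02, 1.19880930e-01, 2.80575130e-02]), 804, np.float64(0.6685809975337982))
  band 0.01 (array([5.16411731e+02, 2.07247009e+02, 1.25666336e-01, 0.00000000e+00]), 94)
  band 0.078 (array([5.23398470e+02, 2.09652282e+02, 1.25044873e-01, 3.14788412e-02]), 113)
  plane [-1.40000e-03  6.50000e-03  3.32959e+01]
  before [-4.00000e-04 -2.09000e-02  3.34078e+01]
scene (array([5.20924344e+02, 2.05972052e+02, 1.27750519e-01, 6.08611480e-02]), 907, np.float64(1.1899515677395414))
  band 0.01 (array([5.20182048e+02, 2.05504566e+02, 1.33688512e-01, 0.00000000e+00]), 351)
  band 0.078 (array([5.22679284e+02, 2.07114633e+02, 1.11915359e-01, 3.29041111e-02]), 168)
  plane [ 5.9000e-03 -1.7600e-02  3.7203e+01]
  before [1.35000e-02 7.00000e-04 3.67738e+01]
```

View pics/f6.png

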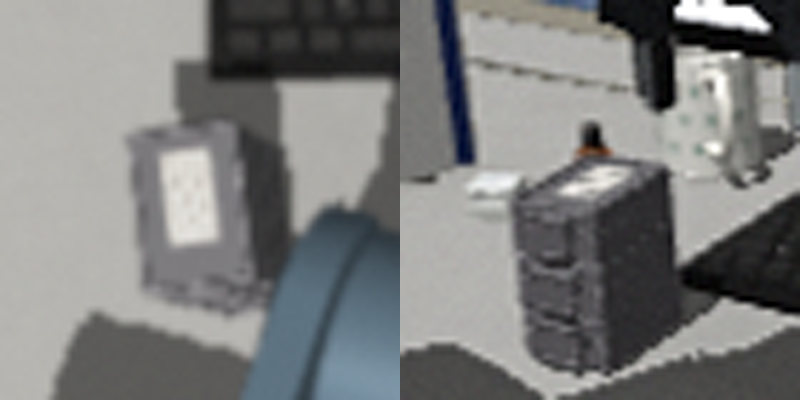

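The stack is three high, aligned and level. The new top is 35 mm above the old one, so the foot is fully seated, and all lids are shut.

```bash
python3 -c "
from bench import hand_in;print(hand_in())"
```

```text
the job is handed in; nothing more can be done
None
```

Both lids snapped shut and held under a second press. The lone box sits squarely on the column, and the job is handed in; the arm and cameras show it fully down in the lip, but the judge's verdict wasn't shown.

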